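# Load a stained crown into the light-curing unit and start the cure

## Robot

A 6-joint arm with a two-finger parallel gripper is mounted at the origin on the work surface. World frame = base frame: x ahead of the robot, y to its left, z up, the work surface at z = 0. Lengths are in mm, angles in rad, forces in N, time in s.
With the tool pointing down it reaches from about 325 to 1000 mm from the base axis. Payload 5.1 kg.
Tool frame: the origin (TCP) lies between the finger pads; the fingertips stand 11 mm ahead of it and the grasp point (between the pads) lies 8 mm behind it; z points along the fingers, y is the line along which they close (so a half turn about z gives the same grasp; the last joint's range is limited). The gripper opens to 85 mm and grips with 20 to 120 N. Pads are 22 mm wide; open, the fingers measure 114 mm over their backs; the gripper's body (76 mm by 85 mm) begins 54 mm behind the grasp point. The pads swing forward as they close: fully open they stand 13 mm farther back than shut.
Start: joints at [1.03, 0.124, 1.65, -0, 1.367, -0.083], TCP at [287.302, 583.046, 242.322] pointing down, gripper open.
Joint ranges: [-2.61, 2.61], [-1.02, 2.33], [0.03, 2.71], [-1.35, 4.49], [0.32, 2.68], [-2.91, 2.91]. Speed limits (rad/s): [2.57, 2.57, 3.14, 3.14, 3.14, 3.14].

## Interface

Orientations are given as a 3x3 rotation matrix whose columns are the frame's x, y, z axes.
In Python, from cell import manip, get_image, recognise, spot_point gives the robot as it stands.
- The arm moves only by the tool play_rows, never from a script. Its argument "series" is one flat list of numbers, 4 for each row, row after row: the shift along the tool's x, y, z in m, then the turn about the tool's z in rad. In form: [dx, dy, dz, twist, dx, dy, dz, twist, ...]. A call has 1 to 8 rows; each row is the pose to reach, as a shift and turn from the pose commanded when the call began, along the tool's axes at that moment; what a row does not reach only later rows make up. A row lasts 1/8 s, in which the tool goes at most 62.5 mm and 10.7 degrees, less where a joint would pass 70% of its speed; a pose out of reach is approached as far as the arm can. A call with a gripper value outside its range is refused whole. "gripper" is the finger opening in m, from 0 to 0.0854, set as the call begins (left out, the last holds). The fingers move at their own pace and stop on an object; "squeeze" is the grip in N (left out, the last holds). Time passes only in rows, so rows that repeat a pose let the fingers close. It gives the time, the measured TCP pose, the force, the opening and the grip force at its end, in the units of the state.
- manip.state(): the state, without advancing time (a new reading comes with each control period).
- get_image(name): name is "scene" or "top" or "wrist"; returns a dict with "img" (384x512x3 uint8, blue, green, red), "fov_y" (degrees; the focal length in pixels is half the picture's height over the tangent of half this angle, whatever the lens; pixels are square), "cx", "cy" (the principal point, pixels), "position" and "orientation" of the camera in the world. Camera axes: x right, y up, looking along -z (the intrinsics and any distortion apply to the point x, -y, -z); pixel columns grow to the right and rows downward; lengths in mm; the calibration is good to about 2 mm. A picture is of the moment at which its call begins. There is no depth.
- manip.sign_off(): hands the job in; it is judged then, once.
Trained networks look in a picture, given as the dict that the camera call returned (one of the last four; its "shot" number tells which), for a name from the list of things; names that differ only in an ending like _2 or _b are one class to them, and where a whole thing is asked for, a point or a joint stands for the part that bears it (a point fixed in the world has none). Each returns a list of dicts, best first, with "score" (0 to 1); they miss things now and then, are a little off and sometimes report something else, mostly with a low value. They report only what shows in the picture. A call takes as long as a camera call.
- recognise(target, picture): "point" ([column, row] in pixels, amid what is visible of it).
- spot_point(target, picture): "point" ([column, row] in pixels: a listed point, or the origin of a listed thing).
The state is a dict: "time_s": time; "joint_pos": joint angles; "joint_velocities": joint speeds; "joint_efforts": joint torques, N m; "position": TCP position; "eef_rot": TCP orientation; "ft_force": force on the tool from outside, world axes, zero at the start; "ft_torque": the same for the moment, N m; "grip_width": finger opening in mm; "finger_force": force on a finger pad.
Only numpy, scipy, OpenCV 4.12 (cv2) and the standard library are available. Lean on these libraries where they do the work, as an engineer would, in place of code of your own. Each camera call takes 0.05 s, during which the arm holds its last target. There are 200 camera calls.

## Task

Cure the stained crown: pull up the red spring knob to free the amber cover of the curing unit and slide it fully open, then set the crown holder upright on the middle of the round black plate in the chamber, lowering it all the way rather than dropping it. Slide the cover fully shut until the knob drops back home, and only then start the cure by pressing the long green bar near its centre all the way down, both ends evenly, holding it there for a second before letting it come back up. Leave the jars where they are.

Things in the scene. Friction and masses are not known exactly. Their poses are not given: they have to be found in the camera images.
- curing_unit: Fixed white curing unit, yaw within 15 degrees. Origin on the bench; x away from the robot, y to its left, z up. x -75 to 75, y -150 to 165 mm; deck 75 mm high; guide rails along y at x = -75 and 75 rise to 88.5 mm. Chamber under the cover, open-topped: x -60 to 60, y -140 to -20 mm, floor 12 mm above the bench. In front (x -148 to -78) a grey step 38 mm high below the green bar.
- plate_mid (a point): Centre of the flat round black plate (92 mm diameter, level with the chamber floor), on its surface: (0, -80, 12) mm in the unit's frame.
- cover (a joint): Sliding cover, amber see-through plate 134 x 180 x 6 mm, its top 82.5 mm above the bench. Metres slid along the unit's +y (to the left): 0 shut (start), 0.13 fully open at its stop; needs 2 to 4 N. Locked at 0 (about 1 mm of play) while the plunger pin is home.
- plunger (a joint): Spring index plunger on the cover. Metres its red knob is pulled straight up: 0 home (start), 0.014 at its stop; 4 N at first, 8 N at the stop; springs down when let go. The pin is free of its slot from 0.008. Let go with the cover off its shut position, the pin rests on the deck (about 0.007) and the cover still slides; at cover 0 the pin drops home by itself.
- knob_grip (a point): Grip point of the red round knob (26 mm diameter, 24 mm high, its top 11 mm above this point and its underside 13 mm below), on its axis, 112 mm above the bench when home; moves with cover and plunger. At (0, 10, 112) mm in the unit's frame when shut. Below the knob a 20 mm round steel barrel stands on the cover.
- bar_mid (a point): Centre point of the top of the green bar where to press: bar 270 mm long along the unit's y, 50 mm wide, 10 mm thick, its top 62 mm above the bench. The point is 34 mm in front of the bar's hinge, at (-120, 0, 62.5) mm in the unit's frame when up.
- bar_left_end (a point): Top of the bar 5 mm from its left (+y) end.
- bar_right_end (a point): Top of the bar 5 mm from its right (-y) end.
- start_bar (a joint): Pressing angle of the green bar about the hinge along its back edge, rad: 0 up (start), 0.20 fully down (bar_mid 7 mm lower). At bar_mid it takes 2 N to start and 6 N to reach the stop; springs back up.
- bar_rock (a joint): End-to-end rocking of the green bar, rad: 0 level, positive when the left end is higher; limits -0.05 and 0.05. A spring of 12 N m/rad keeps it level: 10 N pressed 24 mm off centre rocks it by 0.02 (ends 5 mm apart in height).
- crown_holder: Loose holder, about 120 g: steel disc 56 mm diameter and 8 mm thick, a square aluminium pillar 16 x 16 mm from 8 to 40 mm height in its middle (the grip), an ivory crown 14 mm wide on top (40 to 52 mm). Origin under the disc's centre, z up, x and y square to the pillar's faces.
- jar_blue: White jar with blue band, 46 mm diameter, 36 mm high, bystander. Origin under its centre.
- jar_orange: White jar with orange band, 46 mm diameter, 36 mm high, bystander. Origin under its centre.
- jar_green: White jar with green band, 46 mm diameter, 36 mm high, bystander. Origin under its centre.

How it is judged:
By the outcome, as a careful person would: the job done as asked, in the order asked, and still so for the second after the job is handed in, with the robot touching nothing.
It also fails if it takes over 72 s, if anything falls off the work surface, if the arm or the gripper's body presses on something with over 40 N, if the wrist force passes 120 N, or if a joint passes its speed limit or range.

## Working session

There is one attempt and no reset: what is moved stays moved. The work goes in short steps, Python scripts to look and compute and a tool call to move; the robot and the scene stay as the last step left them, time stands still between calls to the robot, and variables do not carry over. Pictures are saved under pics/ and viewed, at most 10 in all, crops included, and the job is handed in when it is done.

Besides the shell and the picture viewer there is one more tool, called after "Call:" by a JSON object that holds its "op" and its "data". play_rows: Moves the arm, as the interface text tells. Its arguments: {"type":"object","properties":{"series":{"type":"array"},"gripper":{"type":"number"},"squeeze":{"type":"number"}},"required":["series"]}

```bash
ls; mkdir -p pics; cat > h.py <<'E'
import numpy as np, cv2
from cell import manip, get_image, recognise, spot_point
def ray(p,px):
    f=p["img"].shape[0]/2/np.tan(np.radians(p["fov_y"])/2)
    d=np.array([(px[0]-p["cx"])/f,-(px[1]-p["cy"])/f,-1.0])
    return np.array(p["position"],float),np.array(p["orientation"])@d
def atz(p,px,z):
    o,d=ray(p,px); return o+d*(z-o[2])/d[2]
def proj(p,P):
    f=p["img"].shape[0]/2/np.tan(np.radians(p["fov_y"])/2)
    c=np.array(p["orientation"]).T@(np.array(P,float)-p["position"])
    return [p["cx"]-f*c[0]/c[2],p["cy"]+f*c[1]/c[2]]
E
python3 - <<'E'
from h import *
np.set_printoptions(precision=1,suppress=True)
for n in ["scene","top"]:
    p=get_image(n); cv2.imwrite(f"pics/{n}0.png",p["img"])
    print(n,{k:v for k,v in p.items() if k!="img"})
    for t,z in [("knob_grip",112),("bar_mid",62.5),("bar_left_end",62),("bar_right_end",62),("curing_unit",0),("plate_mid",12),("crown_holder",0),("jar_blue",0),("jar_orange",0),("jar_green",0)]:
        for r in spot_point(t,p)[:2]: print(t,np.array(r["point"]),round(r["score"],2),atz(p,r["point"],z))
    for r in recognise("crown_holder",p)[:2]: print("rec holder",r["point"],r["score"])
E
```

```text
pics
scene {'fov_y': 49.43639913401307, 'cx': 257.7367792034152, 'cy': 187.99668291648382, 'position': array([ 898.9, -470.6,  842.2]), 'orientation': array([[ 0.8, -0.5,  0.4],
       [ 0.6,  0.6, -0.5],
       [ 0. ,  0.6,  0.8]]), 'shot': 1}
knob_grip [300.9 188.6] 0.51 [609.5  65.7 112. ]
bar_mid [292.9 221.6] 0.7 [631.5  10.7  62.5]
bar_mid [252.4 189.1] 0.59 [500.2  26.2  62.5]
bar_left_end [276.1 150.3] 0.87 [465.  167.6  62. ]
bar_left_end [221.2 224.6] 0.17 [510.9 -98.3  62. ]
bar_right_end [222.5 224.7] 0.85 [513.3 -96.7  62. ]
curing_unit [291.6 219.1] 0.84 [603.3  53.3   0. ]
crown_holder [355.5 158.9] 0.63 [621.5 332.8   0. ]
jar_blue [323.5 134.6] 0.68 [498.9 358.3   0. ]
jar_blue [352.8 160.2] 0.53 [618.2 323.6   0. ]
jar_orange [114.8 282.7] 0.86 [ 402.7 -330.6    0. ]
jar_green [187.2 334.2] 0.64 [ 605.8 -311.8    0. ]
rec holder [352.1, 158.8] 0.71
rec holder [284.8, 211.2] 0.7
top {'fov_y': 45.745054533228284, 'cx': 252.01894252841683, 'cy': 192.9768471451609, 'position': array([ 374.2,   20.1, 1395.7]), 'orientation': array([[ 0. ,  1. , -0.1],
       [-1. ,  0. , -0. ],
       [-0. ,  0.1,  1. ]]), 'shot': 2}
knob_grip [239.8 160.2] 0.52 [609.8  65.7 112. ]
bar_mid [251.1 204. ] 0.7 [488.3  33.6  62.5]
bar_mid [294.4 196.5] 0.43 [510.5 -93.7  62.5]
bar_left_end [206.5 215.7] 0.85 [453.8 164.5  62. ]
bar_right_end [292.7 197.7] 0.72 [507.  -88.7  62. ]
bar_right_end [238.  161.4] 0.64 [615.3  72.8  62. ]
curing_unit [243.6 167.5] 0.94 [607.3  57.7   0. ]
curing_unit [207.  209.9] 0.21 [475.3 169.9   0. ]
crown_holder [156.  162.5] 0.52 [623.1 330.6   0. ]
jar_blue [150.4 202.1] 0.54 [499.3 344.9   0. ]
jar_orange [368.7 230.6] 0.47 [ 412.5 -324.7    0. ]
rec holder [157.2, 157.3] 0.56
```

View both.

View pics/scene0.png

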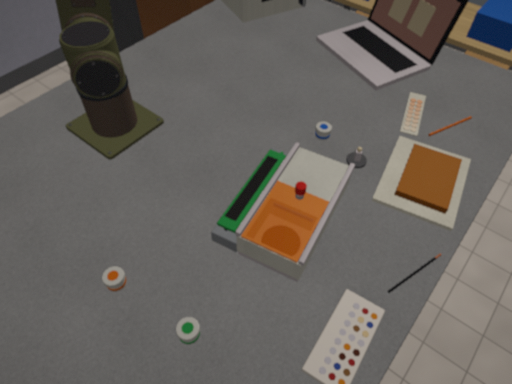

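View pics/top0.png

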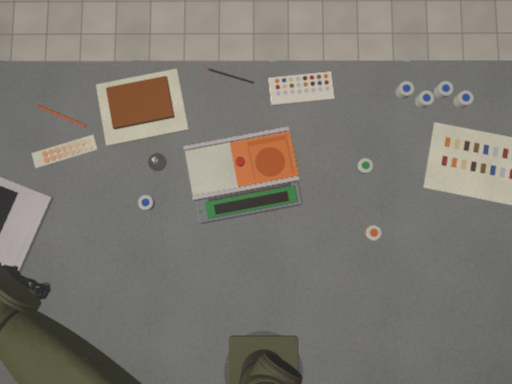

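```bash
cat >> h.py <<'E'
def go(target,ydir=None):
    """tool-frame shift (m) and twist to bring TCP to target with tool y along +-ydir (world xy angle, rad)"""
    s=manip.state(); R=np.array(s["eef_rot"]); d=R.T@(np.array(target,float)-s["position"])/1000
    tw=0
    if ydir is not None:
        v=R.T@np.array([np.cos(ydir),np.sin(ydir),0]); tw=np.arctan2(-v[0],v[1])
        tw=(tw+np.pi/2)%np.pi-np.pi/2
    print("t",s["time_s"],"pos",np.round(s["position"],1),"shift",np.round(d,4),"twist",round(tw,3),"j",np.round(s["joint_pos"],2))
E
python3 - <<'E'
from h import *
print(np.round(manip.state()["eef_rot"],3))
go([560,60,330],np.radians(100))
go([540,200,330],np.radians(100))
E
```

```text
[[-0.897  0.442 -0.   ]
 [ 0.442  0.897 -0.   ]
 [ 0.    -0.    -1.   ]]
t 1.2 pos [287.3 583.1 242.3] shift [-0.4758 -0.3487 -0.0877] twist -0.632 j [ 1.03  0.12  1.65  0.    1.37 -0.08]
t 1.2 pos [287.3 583.1 242.3] shift [-0.396  -0.2319 -0.0877] twist -0.632 j [ 1.03  0.12  1.65  0.    1.37 -0.08]
```

Call:
{"op": "play_rows", "data": {"series": [-0.05,-0.035,-0.01,-0.06,-0.11,-0.08,-0.02,-0.14,-0.17,-0.12,-0.035,-0.22,-0.23,-0.165,-0.05,-0.3,-0.28,-0.205,-0.06,-0.38,-0.33,-0.24,-0.07,-0.46,-0.38,-0.28,-0.08,-0.54,-0.43,-0.315,-0.088,-0.632]}}

```text
time_s: 2.2
position: [515.5, 144.6, 325.3]
eef_rot: [[-0.984, -0.176, 0.001], [-0.176, 0.984, 0.0], [-0.001, 0.0, -1.0]]
ft_force: [0.7, 0.2, 0.4]
grip_width: 85.6
finger_force: 0.0
```

Call:
{"op": "play_rows", "data": {"series": [0,0,0,0,0,0,0,0]}}

```text
time_s: 2.45
position: [514.7, 146.6, 324.3]
eef_rot: [[-0.985, -0.172, -0.0], [-0.172, 0.985, 0.0], [0.0, 0.0, -1.0]]
ft_force: [-0.6, -0.2, -0.1]
grip_width: 85.5
finger_force: 0.0
```

```bash
python3 - <<'E'
from h import *
np.set_printoptions(precision=1,suppress=True)
p=get_image("wrist"); cv2.imwrite("pics/w0.png",p["img"])
print({k:v for k,v in p.items() if k!="img"})
for t,z in [("knob_grip",112),("bar_mid",62.5),("bar_left_end",62),("bar_right_end",62),("plate_mid",12),("curing_unit",0)]:
    for r in spot_point(t,p)[:1]: print(t,np.array(r["point"]),round(r["score"],2),atz(p,r["point"],z))
go([0,0,0])
E
```

```text
{'fov_y': 59.01756897758061, 'cx': 247.33226418311193, 'cy': 191.99817461588566, 'position': array([449.5, 135.2, 457.1]), 'orientation': array([[-0.2, -0.9, -0.3],
       [ 1. , -0.2, -0. ],
       [ 0. , -0.3,  1. ]]), 'shot': 3}
knob_grip [159.5 233.5] 0.71 [606.3  65.7 112. ]
bar_mid [154.5 119.6] 0.62 [490.8  35.6  62.5]
bar_left_end [267.1 122.7] 0.79 [472.2 162.7  62. ]
bar_right_end [ 41.2 122.8] 0.93 [516.7 -91.7  62. ]
curing_unit [177.1 205.6] 0.65 [610.7  63.2   0. ]
t 2.8 pos [514.5 147.4 324.4] shift [ 0.5 -0.1  0.3] twist 0 j [ 0.2 -0.2  1.8  0.   1.5 -1.6]
```

View pics/w0.png

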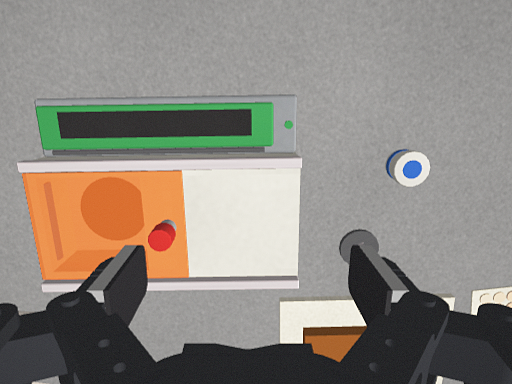

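```bash
cat > fit.py <<'E'
from h import *
np.set_printoptions(precision=1,suppress=True)
p=get_image("wrist")
hsv=cv2.cvtColor(p["img"],cv2.COLOR_BGR2HSV)
def blob(lo,hi):
    m=cv2.inRange(hsv,lo,hi); c=max(cv2.findContours(m,cv2.RETR_EXTERNAL,cv2.CHAIN_APPROX_NONE)[0],key=cv2.contourArea); return c
g=blob((50,90,60),(80,255,255)); q=cv2.approxPolyDP(cv2.convexHull(g),6,True)[:,0]
print("green",[(list(a),atz(p,a,62)[:2]) for a in q])
r=blob((0,150,80),(4,255,255)); print("red bbox",cv2.boundingRect(r),cv2.minEnclosingCircle(r))
o=blob((5,120,120),(20,255,255)); q=cv2.approxPolyDP(cv2.convexHull(o),5,True)[:,0]
print("amber z82.5",[(list(a),atz(p,a,82.5)[:2]) for a in q])
w=cv2.inRange(hsv,(0,0,195),(180,40,255)); 
for a in [(301,157),(18,163),(298,289),(43,291)]: print("rail",a,atz(p,a,88.5)[:2])
# other cameras holder + crown
for n in ["wrist","top","scene"]:
    p=get_image(n)
    for t in ["crown_holder","jar_blue"]:
      for s in spot_point(t,p)[:2]: print(n,t,s["point"],round(s["score"],2),atz(p,s["point"],0)[:2])
E
python3 fit.py; python3 - <<'E'
import cv2
a=cv2.imread("pics/w0.png")[90:300,10:310]
cv2.imwrite("pics/w0c.png",cv2.resize(a,None,fx=2.6,fy=2.6,interpolation=cv2.INTER_CUBIC))
E
```

```text
green [([np.int32(272), np.int32(143)], array([493.7, 173.3])), ([np.int32(43), np.int32(148)], array([546.1, -88.6])), ([np.int32(35), np.int32(107)], array([500.7, -98.2])), ([np.int32(271), np.int32(103)], array([449.8, 163.5]))]
red bbox (147, 223, 28, 28) ((159.7857208251953, 235.7857208251953), 14.854839324951172)
amber z82.5 [([np.int32(180), np.int32(171)], array([540.4,  75.4])), ([np.int32(186), np.int32(277)], array([671.4,  99. ])), ([np.int32(42), np.int32(278)], array([703.7, -75.5])), ([np.int32(21), np.int32(173)], array([ 574. , -100.9]))]
rail (301, 157) [500.2 205.1]
rail (18, 163) [ 561.1 -100.3]
rail (298, 289) [660.2 236.7]
rail (43, 291) [717.4 -70.6]
wrist crown_holder [358.5, 245.1] 0.64 [624.9 332.4]
wrist jar_blue [402.6, 165.8] 0.59 [500.2 361.2]
top jar_blue [148.5, 200.8] 0.67 [503.3 350.8]
scene crown_holder [354.7, 160.7] 0.81 [623.2 325.3]
scene jar_blue [326.7, 137.3] 0.81 [512.3 354.7]
scene jar_blue [250.6, 187.7] 0.59 [461.6  66.7]
```

View pics/w0c.png

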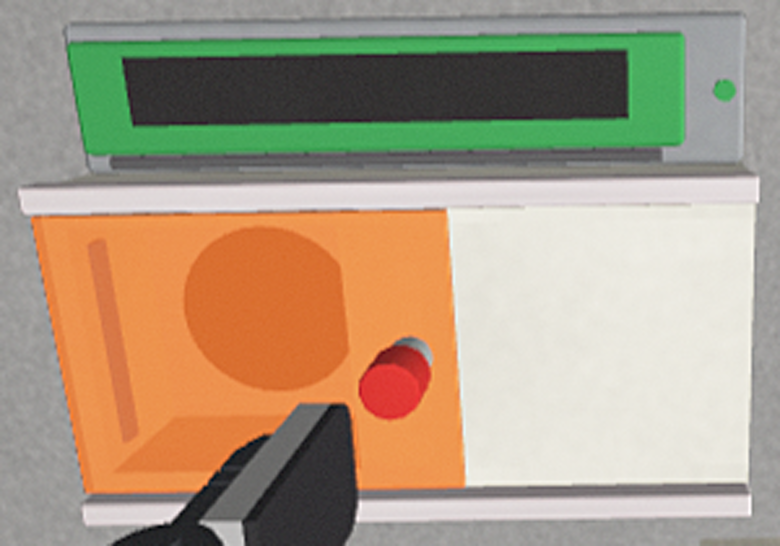

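```bash
python3 - <<'E'
from h import *
go([609.2,68.5,165],np.radians(100.9))
E
```

```text
t 3.3 pos [514.9 146.4 324.5] shift [-0.0794 -0.0931  0.1595] twist -0.016 j [ 0.18 -0.17  1.8  -0.    1.51 -1.57]
```

Call:
{"op": "play_rows", "data": {"series": [-0.015,-0.02,0.03,-0.005,-0.036,-0.043,0.075,-0.016,-0.058,-0.068,0.118,-0.016,-0.074,-0.087,0.15,-0.016,-0.0794,-0.0931,0.1595,-0.016,-0.0794,-0.0931,0.1595,-0.016], "gripper": 0.055}}

```text
time_s: 4.05
position: [609.2, 68.5, 165.0]
eef_rot: [[-0.982, -0.189, -0.001], [-0.189, 0.982, 0.0], [0.001, 0.0, -1.0]]
ft_force: [0.0, -0.2, 0.8]
grip_width: 54.9
finger_force: 0.0
```

```bash
python3 - <<'E'
from h import *
np.set_printoptions(precision=1,suppress=True)
p=get_image("wrist"); cv2.imwrite("pics/w1.png",p["img"])
for t,z in [("knob_grip",112),("bar_mid",62.5),("bar_left_end",62),("bar_right_end",62)]:
    for r in spot_point(t,p)[:1]: print(t,np.array(r["point"]),round(r["score"],2),atz(p,r["point"],z))
hsv=cv2.cvtColor(p["img"],cv2.COLOR_BGR2HSV)
m=cv2.inRange(hsv,(0,170,60),(4,255,255))|cv2.inRange(hsv,(176,170,60),(180,255,255))
c=max(cv2.findContours(m,0,1)[0],key=cv2.contourArea); print(cv2.boundingRect(c))
for t,P in [("pred top",[609.2,68.5,123])]: print(t,proj(p,P))
go([609.2,68.5,104],np.radians(100.9))
E
```

```text
knob_grip [248.  214.4] 0.92 [607.7  68.9 112. ]
bar_mid [231.4   9.3] 0.65 [493.3  36.5  62.5]
bar_left_end [436.9   6.9] 0.85 [467.5 162.7  62. ]
bar_right_end [21.6  5.9] 0.9 [516.  -92.8  62. ]
(224, 192, 46, 53)
pred top [np.float64(246.83271488001435), np.float64(223.43936913524223)]
t 4.3 pos [609.7  69.2 167. ] shift [ 0.  -0.   0.1] twist 0.001 j [ 0.   0.1  1.8  0.   1.2 -1.7]
```

View pics/w1.png

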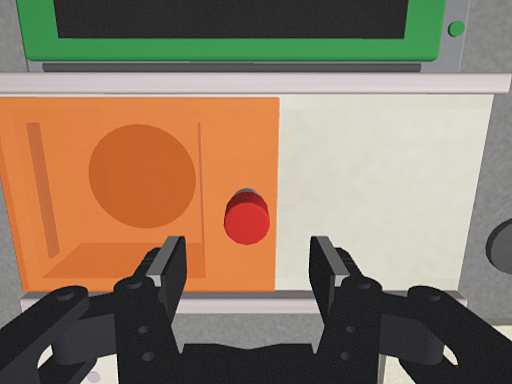

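Call:
{"op": "play_rows", "data": {"series": [0,0,0.015,0,0,0,0.035,0,0,0,0.052,0,0,0,0.061,0,0,0,0.061,0]}}

```text
time_s: 4.92
position: [608.5, 68.5, 102.4]
eef_rot: [[-0.982, -0.189, -0.003], [-0.189, 0.982, -0.0], [0.003, 0.0, -1.0]]
ft_force: [0.4, 0.2, 1.3]
grip_width: 54.9
finger_force: 0.0
```

Call:
{"op": "play_rows", "data": {"series": [0,0,0,0,0,0,0,0,0,0,0,0,0,0,0,0,0,0,0,0], "gripper": 0.0, "squeeze": 50}}

```text
time_s: 5.55
position: [609.9, 68.5, 105.1]
eef_rot: [[-0.982, -0.189, 0.002], [-0.189, 0.982, -0.0], [-0.002, -0.0, -1.0]]
ft_force: [-0.8, -0.2, 5.9]
grip_width: 24.5
finger_force: 49.1
```

Call:
{"op": "play_rows", "data": {"series": [0,0,-0.003,0,0,0,-0.006,0,0,0,-0.009,0,0,0,-0.012,0,0,0,-0.012,0]}}

```text
time_s: 6.18
position: [609.7, 68.5, 114.6]
eef_rot: [[-0.982, -0.189, 0.002], [-0.189, 0.982, 0.0], [-0.002, -0.0, -1.0]]
ft_force: [7.4, -0.1, -7.6]
grip_width: 24.1
finger_force: 49.4
```

Call:
{"op": "play_rows", "data": {"series": [0,0.004,-0.012,0,0,0.01,-0.012,0,0,0.016,-0.012,0,0,0.022,-0.012,0,0,0.03,-0.012,0]}}

```text
time_s: 6.8
position: [601.4, 98.0, 122.7]
eef_rot: [[-0.982, -0.189, -0.005], [-0.189, 0.982, -0.0], [0.005, 0.001, -1.0]]
ft_force: [6.5, 0.1, -16.7]
grip_width: 24.4
finger_force: 53.7
```

Call:
{"op": "play_rows", "data": {"series": [0,0,0.005,0,0,0,0.01,0,0,0,0.01,0]}}

```text
time_s: 7.18
position: [601.7, 98.0, 116.4]
eef_rot: [[-0.982, -0.189, -0.005], [-0.189, 0.982, 0.0], [0.005, 0.001, -1.0]]
ft_force: [-3.1, 0.6, -6.2]
grip_width: 24.3
finger_force: 54.7
```

```bash
python3 - <<'E'
from h import *
p=get_image("wrist"); cv2.imwrite("pics/w2.png",p["img"])
E
```

```text
(no output)
```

View pics/w2.png

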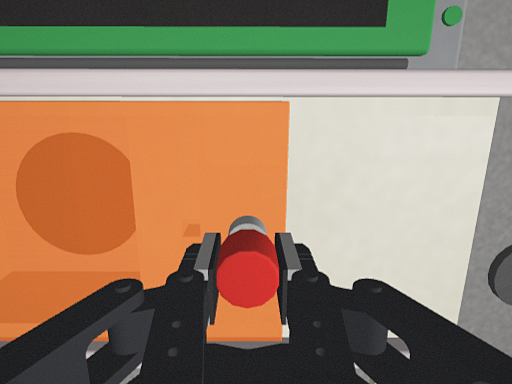

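The knob is held at (247,270) and the cover's edge has moved along with it: the cover is free and about 30 mm open. I'll keep sliding.

Call:
{"op": "play_rows", "data": {"series": [0,0.01,0,0,0,0.022,0,0,0,0.035,0,0,0,0.048,0,0,0,0.061,0,0,0,0.074,0,0,0,0.085,0,0,0,0.093,0,0]}}

```text
time_s: 8.22
position: [584.4, 189.0, 117.2]
eef_rot: [[-0.982, -0.189, -0.004], [-0.189, 0.982, -0.002], [0.004, -0.001, -1.0]]
ft_force: [-5.0, -2.2, -6.6]
grip_width: 24.1
finger_force: 54.6
```

Call:
{"op": "play_rows", "data": {"series": [0,0.003,0,0,0,0.006,0,0,0,0.008,0,0,0,0.009,0,0,0,0.009,0,0]}}

```text
time_s: 8.85
position: [583.1, 195.8, 117.1]
eef_rot: [[-0.982, -0.189, -0.003], [-0.189, 0.982, -0.005], [0.004, -0.004, -1.0]]
ft_force: [-4.4, -8.2, -7.0]
grip_width: 24.6
finger_force: 54.6
```

Call:
{"op": "play_rows", "data": {"series": [0,-0.001,0.003,0,0,-0.001,0.005,0,0,-0.001,0.005,0]}}

```text
time_s: 9.22
position: [583.3, 195.7, 115.3]
eef_rot: [[-0.982, -0.189, -0.004], [-0.189, 0.982, -0.004], [0.005, -0.003, -1.0]]
ft_force: [-12.1, -7.3, 6.6]
grip_width: 24.4
finger_force: 56.1
```

Call:
{"op": "play_rows", "data": {"series": [0,0,0,0,0,0,0,0,0,0,0,0,0,0,-0.01,0,0,0,-0.03,0,0,0,-0.055,0,0,0,-0.08,0,0,0,-0.08,0], "gripper": 0.055}}

```text
time_s: 10.22
position: [586.5, 197.7, 197.5]
eef_rot: [[-0.982, -0.189, 0.007], [-0.189, 0.982, 0.002], [-0.008, 0.0, -1.0]]
ft_force: [-1.1, 0.2, -0.3]
grip_width: 55.1
finger_force: 0.0
```

```bash
python3 - <<'E'
from h import *
np.set_printoptions(precision=1,suppress=True)
p=get_image("wrist")
for t,z in [("knob_grip",119),("crown_holder",0)]:
    for r in spot_point(t,p)[:1]: print(t,np.array(r["point"]),round(r["score"],2),atz(p,r["point"],z))
go([600,325,180])
E
```

```text
knob_grip [246.5 197.8] 0.7 [583.4 196.9 119. ]
crown_holder [363.3 227.1] 0.75 [627.3 329.1   0. ]
t 10.375 pos [584.  197.1 192.4] shift [-0.   0.1  0. ] twist 0 j [ 0.2  0.1  1.8 -0.   1.3 -1.5]
```

Call:
{"op": "play_rows", "data": {"series": [-0.006,0.02,0,0,-0.016,0.05,0,0,-0.027,0.085,0.01,0,-0.036,0.112,0.025,0,-0.04,0.125,0.032,0,-0.04,0.125,0.032,0]}}

```text
time_s: 11.12
position: [599.2, 328.2, 159.3]
eef_rot: [[-0.982, -0.191, -0.003], [-0.191, 0.982, -0.001], [0.003, -0.001, -1.0]]
ft_force: [0.2, -0.7, -0.3]
grip_width: 54.9
finger_force: 0.0
```

```bash
python3 - <<'E'
from h import *
p=get_image("wrist"); cv2.imwrite("pics/w3.png",p["img"])
for t,z in [("crown_holder",0),("jar_blue",0)]:
    for r in spot_point(t,p)[:1]: print(t,np.array(r["point"]),round(r["score"],2),np.round(atz(p,r["point"],z),1))
s=manip.state(); print(s["position"])
for z in [0,8,40,52]: print(z,np.round(proj(p,[625.5,330.5,z])))
np.savez("w3.npz",**p)
E
```

```text
crown_holder [242.7 209.1] 0.79 [629.7 330.1   0. ]
jar_blue [303.4  64. ] 0.89 [499.  355.3   0. ]
[600.34870865 326.95444894 161.50003672]
0 [244. 205.]
8 [244. 208.]
40 [244. 220.]
52 [243. 226.]
```

View pics/w3.png

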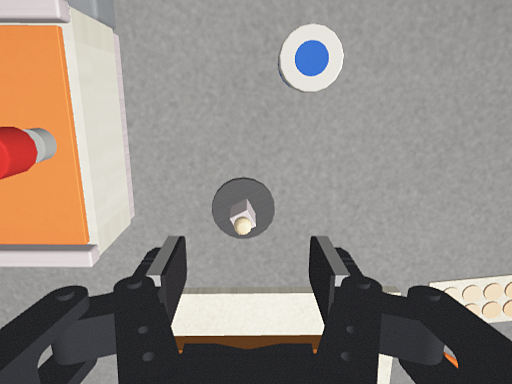

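```bash
python3 - <<'E'
from h import *
a=cv2.imread("pics/w3.png")[170:250,200:290]
cv2.imwrite("pics/w3c.png",cv2.resize(a,None,fx=7,fy=7,interpolation=cv2.INTER_CUBIC))
E
```

```text
(no output)
```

View pics/w3c.png

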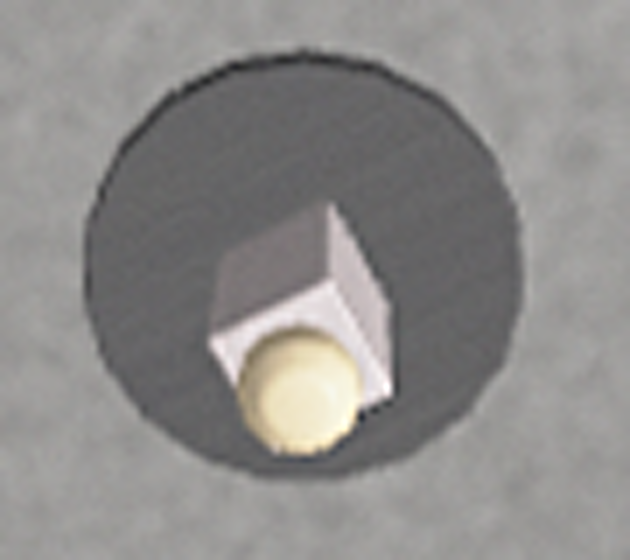

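```bash
python3 - <<'E'
from h import *
d=np.load("w3.npz"); p={k:d[k] for k in d}; p["fov_y"]=float(p["fov_y"])
w=lambda x,y,z: atz(p,(200+x/7,170+y/7),z)
a,b,c=w(210,340,40),w(332,278,40),w(392,390,40)
for u in (b-a,c-b): print(np.linalg.norm(u),np.degrees(np.arctan2(u[1],u[0])))
print("pillar centre",(a+c)/2,"disc",w(303.5,271,8),"crown",w(301,390,46))
ang=np.degrees(np.arctan2((c-b)[1],(c-b)[0]))
s=manip.state();R=s["eef_rot"]
for deg in (ang,ang+90):
    v=R.T@np.array([np.cos(np.radians(deg)),np.sin(np.radians(deg)),0]); t=np.arctan2(-v[0],v[1]); print(deg,(t+np.pi/2)%np.pi-np.pi/2)
print(s["joint_pos"],s["position"])
E
```

```text
15.573635716494213 129.10608519325868
14.973706272960898 37.96584242371931
pillar centre [627.30452896 330.4631336   40.        ] disc [626.66596242 330.22866719   8.        ] crown [627.97961615 330.6361574   46.        ]
37.96584242371931 1.0977343407107893
127.96584242371931 -0.4730618507922213
[ 4.20304373e-01  2.53762261e-01  1.64055985e+00 -2.68803988e-04
  1.24681647e+00 -1.33997348e+00] [600.34870865 326.95444894 161.50003672]
```

Call:
{"op": "play_rows", "data": {"series": [-0.009,-0.001,0.01,-0.15,-0.018,-0.0015,0.03,-0.3,-0.025,-0.002,0.055,-0.42,-0.027,-0.0022,0.075,-0.482,-0.027,-0.0022,0.095,-0.482,-0.027,-0.0022,0.118,-0.482,-0.027,-0.0022,0.138,-0.482,-0.027,-0.0022,0.138,-0.482]}}

```text
time_s: 12.28
position: [625.3, 329.7, 20.1]
eef_rot: [[-0.783, -0.623, -0.004], [-0.623, 0.783, -0.002], [0.005, 0.001, -1.0]]
ft_force: [-0.1, -0.9, -1.6]
grip_width: 55.0
finger_force: 0.0
```

Call:
{"op": "play_rows", "data": {"series": [0,0,0,0,0,0,0,0,0,0,0,0,0,0,0,0,0,0,0,0,0,0,0,0], "gripper": 0.0, "squeeze": 40}}

```text
time_s: 13.02
position: [628.0, 330.9, 24.5]
eef_rot: [[-0.782, -0.623, 0.002], [-0.623, 0.782, 0.001], [-0.002, -0.001, -1.0]]
ft_force: [0.6, -0.5, 5.0]
grip_width: 14.9
finger_force: 40.1
```

Call:
{"op": "play_rows", "data": {"series": [0,0,-0.02,0,0,0,-0.06,0,0,0,-0.11,0,0.006,-0.008,-0.145,0,0.03,-0.037,-0.15,0.1,0.06,-0.075,-0.15,0.2,0.09,-0.112,-0.15,0.3,0.12,-0.15,-0.15,0.4]}}

```text
time_s: 14.02
position: [625.8, 136.8, 173.3]
eef_rot: [[-0.964, -0.266, -0.0], [-0.266, 0.964, -0.0], [0.001, -0.0, -1.0]]
ft_force: [2.1, 0.0, -1.0]
grip_width: 15.6
finger_force: 39.2
```

Call:
{"op": "play_rows", "data": {"series": [0.002,-0.025,0,0.04,0.005,-0.055,0,0.081,0.007,-0.077,0,0.081,0.007,-0.077,0,0.081]}}

```text
time_s: 14.52
position: [640.5, 61.1, 173.1]
eef_rot: [[-0.982, -0.189, -0.0], [-0.189, 0.982, 0.0], [0.0, 0.0, -1.0]]
ft_force: [-0.1, 0.3, -1.5]
grip_width: 15.3
finger_force: 39.2
```

```bash
python3 - <<'E'
from h import *
p=get_image("wrist"); cv2.imwrite("pics/w4.png",p["img"]); np.savez("w4.npz",**p)
for t,z in [("plate_mid",12),("crown_holder",0)]:
    for r in spot_point(t,p)[:2]: print(t,np.array(r["point"]),round(r["score"],2),np.round(atz(p,r["point"],z),1))
print(proj(p,[626.2,-19.7,12]))
s=manip.state(); print(s["position"],np.round(s["eef_rot"],3),s["grip_width"])
E
```

```text
plate_mid [155.5 141.9] 0.64 [626.2 -22.1  12. ]
crown_holder [249.  232.9] 0.67 [698.6  74.2   0. ]
[np.float64(158.23036913886546), np.float64(142.4756158022313)]
[640.28256933  62.97910332 172.93634979] [[-0.982 -0.191 -0.   ]
 [-0.191  0.982  0.   ]
 [ 0.     0.001 -1.   ]] 15.11084996464041
```

View pics/w4.png

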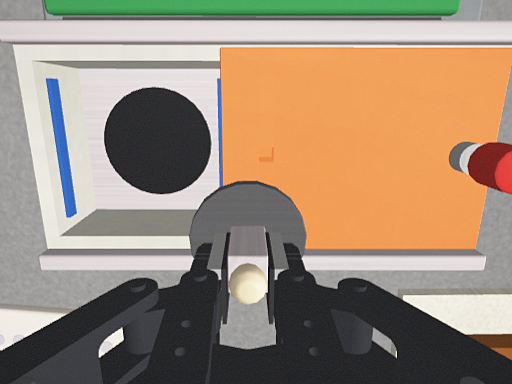

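```bash
python3 - <<'E'
from h import *
d=np.load("w4.npz"); p={k:d[k] for k in d}; p["fov_y"]=float(p["fov_y"])
g=p["img"].max(2); m=(g<55).astype(np.uint8); m[:,215:]=0; m[:75]=0;m[210:]=0; m[:,:90]=0
c=max(cv2.findContours(m,0,1)[0],key=cv2.contourArea); h=cv2.convexHull(c)[:,0]
W=np.array([atz(p,q,12)[:2] for q in h],np.float32); print("plate",cv2.minEnclosingCircle(W))
# disc bottom z = TCP z -23 approx ; disc top edge
b=172.5-23+8
print("disc edges",[np.round(atz(p,q,b)[:2],1) for q in [(190,236),(306,236),(248,182)]])
E
```

```text
plate ((626.3671264648438, -20.6418514251709), 45.64221954345703)
disc edges [array([642. ,  34.1]), array([631.7,  87.7]), array([611.1,  56. ])]
```

Call:
{"op": "play_rows", "data": {"series": [0.008,-0.02,0,0,0.018,-0.05,0,0,0.026,-0.07,0,0,0.0292,-0.0784,0.01,0,0.0292,-0.0784,0.03,0,0.0292,-0.0784,0.06,0,0.0292,-0.0784,0.08,0,0.0292,-0.0784,0.09,0]}}

```text
time_s: 15.68
position: [625.5, -19.5, 80.4]
eef_rot: [[-0.982, -0.191, -0.003], [-0.191, 0.982, 0.001], [0.003, 0.001, -1.0]]
ft_force: [-0.7, 0.6, -1.2]
grip_width: 15.4
finger_force: 39.3
```

Call:
{"op": "play_rows", "data": {"series": [0,0,0.015,0,0,0,0.03,0,0,0,0.04,0,0,0,0.043,0,0,0,0.045,0,0,0,0.045,0]}}

```text
time_s: 16.42
position: [627.1, -20.3, 38.5]
eef_rot: [[-0.982, -0.19, 0.001], [-0.19, 0.982, -0.0], [-0.001, -0.0, -1.0]]
ft_force: [0.5, -0.4, -1.7]
grip_width: 15.2
finger_force: 39.3
```

Commanded height is about 38, contact expected near 35; the last millimetres go slowly.

Call:
{"op": "play_rows", "data": {"series": [0,0,0.001,0,0,0,0.002,0,0,0,0.003,0,0,0,0.003,0]}}

```text
time_s: 16.92
position: [627.0, -20.3, 36.5]
eef_rot: [[-0.982, -0.19, 0.0], [-0.19, 0.982, -0.0], [0.0, -0.0, -1.0]]
ft_force: [-4.3, 0.6, 7.2]
grip_width: 15.2
finger_force: 40.4
```

Call:
{"op": "play_rows", "data": {"series": [0,0,0.0005,0,0,0,0.001,0,0,0,0.001,0]}}

```text
time_s: 17.3
position: [627.0, -20.3, 36.5]
eef_rot: [[-0.982, -0.19, -0.0], [-0.19, 0.982, -0.0], [0.0, -0.0, -1.0]]
ft_force: [-7.2, 0.8, 12.0]
grip_width: 15.5
finger_force: 41.1
```

Call:
{"op": "play_rows", "data": {"series": [0,0,-0.001,0,0,0,-0.001,0,0,0,-0.001,0,0,0,-0.001,0,0,0,-0.015,0,0,0,-0.045,0,0,0,-0.085,0,0,0,-0.125,0], "gripper": 0.045}}

```text
time_s: 18.3
position: [626.8, -20.2, 161.2]
eef_rot: [[-0.982, -0.19, 0.001], [-0.19, 0.982, -0.0], [-0.001, -0.0, -1.0]]
ft_force: [-0.1, -0.7, 0.1]
grip_width: 45.2
finger_force: 0.0
```

Call:
{"op": "play_rows", "data": {"series": [0,0,-0.015,0,0,0,-0.02,0,0,0,-0.02,0], "gripper": 0.055}}

```text
time_s: 18.68
position: [626.0, -20.1, 177.7]
eef_rot: [[-0.982, -0.19, -0.002], [-0.19, 0.982, 0.0], [0.002, 0.001, -1.0]]
ft_force: [-0.4, 0.2, 0.1]
grip_width: 55.1
finger_force: 0.0
```

```bash
python3 - <<'E'
from h import *
p=get_image("wrist"); cv2.imwrite("pics/w5.png",p["img"])
for t,z in [("plate_mid",12),("crown_holder",12),("knob_grip",119)]:
    for r in spot_point(t,p)[:1]: print(t,np.array(r["point"]),round(r["score"],2),np.round(atz(p,r["point"],z),1))
s=manip.state(); print(s["position"])
for z in [20,52,64]: print(z,np.round(proj(p,[626.4,-20.6,z])))
E
```

```text
crown_holder [246.3 176.2] 0.83 [627.4 -20.4  12. ]
[625.89225183 -20.1349444  177.09210477]
20 [246. 177.]
52 [246. 186.]
64 [246. 190.]
```

View pics/w5.png

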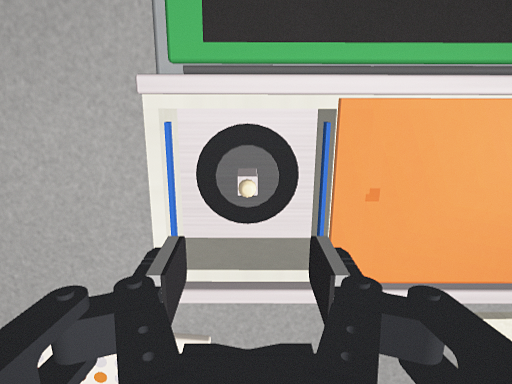

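Call:
{"op": "play_rows", "data": {"series": [0,0.02,0,0,0,0.055,0,0,0,0.095,0,0,0,0.135,0,0,0,0.175,0,0,0,0.205,0,0,0,0.221,0,0,0,0.221,0,0], "gripper": 0.045}}

```text
time_s: 19.88
position: [584.3, 197.8, 178.8]
eef_rot: [[-0.981, -0.192, -0.0], [-0.192, 0.981, -0.0], [0.0, -0.0, -1.0]]
ft_force: [0.6, -0.6, -0.4]
grip_width: 44.9
finger_force: 0.0
```

```bash
python3 - <<'E'
from h import *
p=get_image("wrist"); cv2.imwrite("pics/w6.png",p["img"])
for r in spot_point("knob_grip",p)[:1]: print(r["point"],round(r["score"],2),np.round(atz(p,r["point"],119),1))
hsv=cv2.cvtColor(p["img"],cv2.COLOR_BGR2HSV)
m=cv2.inRange(hsv,(0,170,60),(4,255,255))|cv2.inRange(hsv,(176,170,60),(180,255,255))
c=max(cv2.findContours(m,0,1)[0],key=cv2.contourArea); print(cv2.boundingRect(c), proj(p,[584.2,196.6,130]))
s=manip.state(); print(s["position"])
E
```

```text
(222, 190, 44, 50) [np.float64(244.8563863938818), np.float64(218.65357187893156)]
[584.76135642 196.34542889 178.8868091 ]
```

Call:
{"op": "play_rows", "data": {"series": [0,0,0.015,0,0,0,0.035,0,0,0,0.055,0,0,0,0.066,0,0,0,0.07,0,0,-0.005,0.07,0,0,-0.012,0.07,0,0,-0.022,0.07,0]}}

```text
time_s: 20.98
position: [589.4, 175.7, 109.9]
eef_rot: [[-0.982, -0.19, 0.001], [-0.19, 0.982, 0.002], [-0.002, 0.002, -1.0]]
ft_force: [-0.6, 3.6, -0.2]
grip_width: 45.2
finger_force: 2.5
```

Call:
{"op": "play_rows", "data": {"series": [0,-0.013,0,0,0,-0.026,0,0,0,-0.039,0,0,0,-0.052,0,0,0,-0.065,0,0,0,-0.078,0,0,0,-0.09,0,0,0,-0.1,0,0]}}

```text
time_s: 21.98
position: [608.2, 77.1, 109.8]
eef_rot: [[-0.982, -0.189, 0.001], [-0.189, 0.982, 0.002], [-0.001, 0.002, -1.0]]
ft_force: [-0.5, 5.6, 1.6]
grip_width: 45.3
finger_force: 2.8
```

Call:
{"op": "play_rows", "data": {"series": [0,-0.006,0,0,0,-0.011,0,0,0,-0.015,0,0,0,-0.018,0,0,0,-0.018,0,0]}}

```text
time_s: 22.6
position: [611.6, 58.6, 109.3]
eef_rot: [[-0.982, -0.19, 0.001], [-0.19, 0.982, -0.001], [-0.0, -0.001, -1.0]]
ft_force: [0.7, 1.6, -0.7]
grip_width: 45.0
finger_force: 0.5
```

Call:
{"op": "play_rows", "data": {"series": [0,-0.001,0,0,0,-0.002,0,0,0,-0.002,0,0]}}

```text
time_s: 22.98
position: [611.6, 58.4, 109.2]
eef_rot: [[-0.982, -0.19, -0.0], [-0.19, 0.982, 0.002], [-0.0, 0.002, -1.0]]
ft_force: [-1.0, 5.8, 1.5]
grip_width: 45.1
finger_force: 3.1
```

Call:
{"op": "play_rows", "data": {"series": [0,-0.001,0,0,0,-0.002,0,0,0,-0.002,0,0]}}

```text
time_s: 23.35
position: [611.6, 58.1, 109.1]
eef_rot: [[-0.982, -0.19, -0.001], [-0.19, 0.982, 0.005], [0.0, 0.005, -1.0]]
ft_force: [-2.1, 12.1, 3.4]
grip_width: 45.0
finger_force: 5.9
```

Call:
{"op": "play_rows", "data": {"series": [0,0.003,0,0,0,0.009,0,0,0,0.013,0,0,0,0.013,0,0]}}

```text
time_s: 23.85
position: [609.5, 68.1, 108.9]
eef_rot: [[-0.982, -0.19, -0.0], [-0.19, 0.982, -0.0], [0.0, -0.0, -1.0]]
ft_force: [0.1, 0.1, 0.4]
grip_width: 45.1
finger_force: 0.0
```

Call:
{"op": "play_rows", "data": {"series": [0,0,-0.015,0,0,0,-0.035,0,0,0,-0.055,0,0,0,-0.07,0,0,0,-0.07,0]}}

```text
time_s: 24.48
position: [610.8, 68.2, 181.7]
eef_rot: [[-0.982, -0.19, 0.004], [-0.19, 0.982, 0.0], [-0.004, -0.001, -1.0]]
ft_force: [-0.5, -0.4, -0.3]
grip_width: 44.7
finger_force: 0.0
```

```bash
python3 - <<'E'
from h import *
p=get_image("wrist"); cv2.imwrite("pics/w7.png",p["img"])
for r in spot_point("knob_grip",p)[:1]: print(r["point"],round(r["score"],2),np.round(atz(p,r["point"],112),1))
hsv=cv2.cvtColor(p["img"],cv2.COLOR_BGR2HSV)
m=cv2.inRange(hsv,(0,170,60),(4,255,255))|cv2.inRange(hsv,(176,170,60),(180,255,255))
c=max(cv2.findContours(m,0,1)[0],key=cv2.contourArea); print(cv2.boundingRect(c), proj(p,[609.2,68.7,123]), proj(p,[609.2,68.7,130]))
s=manip.state(); print(s["position"])
t,b=get_image("top"),get_image("scene")
for q in (t,b):
  for r in spot_point("knob_grip",q)[:1]: print(r["point"],"112:",proj(q,[609.2,68.7,112]),"119:",proj(q,[609.2,68.7,119]))
E
```

```text
[250.3, 202.9] 0.82 [607.6  69.6 112. ]
(227, 183, 42, 48) [np.float64(248.4008081001505), np.float64(210.67160931318227)] [np.float64(248.4381024995328), np.float64(214.61873875629956)]
[609.43078703  68.13448417 178.88215422]
[241.2, 159.9] 112: [np.float64(238.7411893861075), np.float64(160.39443533061097)] 119: [np.float64(238.65019408170994), np.float64(159.95030205515204)]
[300.5, 186.5] 112: [np.float64(301.5465899420253), np.float64(187.72908473029173)] 119: [np.float64(301.8472349978073), np.float64(185.76094708167747)]
```

View pics/w7.png

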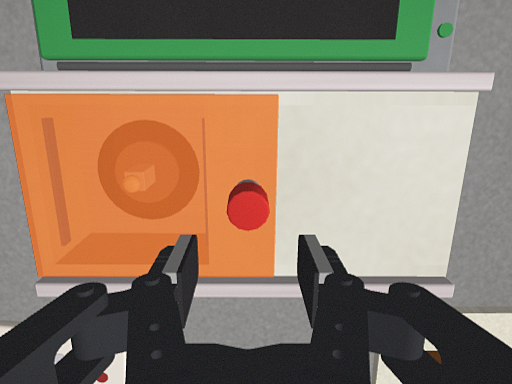

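Call:
{"op": "play_rows", "data": {"series": [0.015,-0.001,0,0,0.04,-0.003,0,0,0.07,-0.006,0,0,0.1,-0.008,0,0,0.116,-0.009,0,0,0.1205,-0.0095,0.01,0,0.1205,-0.0095,0.04,0,0.1205,-0.0095,0.07,0], "gripper": 0.0, "squeeze": 20}}

```text
time_s: 25.78
position: [493.0, 35.9, 107.9]
eef_rot: [[-0.982, -0.19, 0.001], [-0.19, 0.982, -0.0], [-0.001, -0.0, -1.0]]
ft_force: [1.2, 0.2, -0.6]
grip_width: -0.1
finger_force: 0.0
```

Call:
{"op": "play_rows", "data": {"series": [0,0,0.015,0,0,0,0.025,0,0,0,0.025,0,0,0,0.025,0]}}

```text
time_s: 26.28
position: [494.0, 35.9, 85.0]
eef_rot: [[-0.982, -0.19, 0.002], [-0.19, 0.982, -0.0], [-0.002, -0.0, -1.0]]
ft_force: [0.6, -0.6, 0.1]
grip_width: -0.1
finger_force: 0.0
```

```bash
python3 - <<'E'
from h import *
p=get_image("wrist")
for t,z in [("bar_mid",62.5),("bar_left_end",62),("bar_right_end",62)]:
    for r in spot_point(t,p)[:1]: print(t,r["point"],round(r["score"],2),np.round(atz(p,r["point"],z),1))
hsv=cv2.cvtColor(p["img"],cv2.COLOR_BGR2HSV)
m=cv2.inRange(hsv,(50,90,60),(80,255,255)); c=max(cv2.findContours(m,0,2)[0],key=cv2.contourArea)
print([(list(map(int,a)),np.round(atz(p,a,62)[:2])) for a in cv2.approxPolyDP(cv2.convexHull(c),8,True)[:,0]])
s=manip.state(); print(s["position"],s["ft_force"])
E
```

```text
bar_mid [248.6, 237.0] 0.98 [493.7  36.7  62.5]
[([511, 195], array([449., 156.])), ([503, 288], array([497., 171.])), ([0, 287], array([546., -84.])), ([0, 194], array([495., -84.]))]
[493.72807058  35.89760134  84.86027294] [-0.81611354 -0.15858322  0.31955368]
```

Call:
{"op": "play_rows", "data": {"series": [0,0,0.006,0,0,0,0.011,0,0,0,0.013,0,0,0,0.015,0,0,0,0.016,0]}}

```text
time_s: 27.1
position: [492.6, 35.8, 68.2]
eef_rot: [[-0.982, -0.19, -0.002], [-0.19, 0.982, -0.0], [0.002, 0.0, -1.0]]
ft_force: [-4.5, -0.3, 7.2]
grip_width: -0.2
finger_force: 3.9
```

Call:
{"op": "play_rows", "data": {"series": [0,0,0.001,0,0,0,0.002,0,0,0,0.003,0,0,0,0.003,0]}}

```text
time_s: 27.6
position: [492.7, 35.8, 67.1]
eef_rot: [[-0.982, -0.19, -0.003], [-0.19, 0.982, -0.0], [0.003, 0.0, -1.0]]
ft_force: [-10.9, -1.2, 18.0]
grip_width: 0.2
finger_force: 10.0
```

Call:
{"op": "play_rows", "data": {"series": [0,0,0.001,0,0,0,0.001,0,0,0,0.001,0,0,0,0.001,0,0,0,0.001,0,0,0,0.001,0,0,0,0.001,0,0,0,0.001,0]}}

```text
time_s: 28.6
position: [492.8, 35.8, 66.9]
eef_rot: [[-0.982, -0.19, -0.003], [-0.19, 0.982, -0.0], [0.003, 0.0, -1.0]]
ft_force: [-13.4, -0.4, 23.3]
grip_width: 0.1
finger_force: 12.8
```

Call:
{"op": "play_rows", "data": {"series": [0,0,0,0,0,0,0,0,0,0,0,0,0,0,0,0]}}

```text
time_s: 29.1
position: [492.8, 35.8, 66.9]
eef_rot: [[-0.982, -0.19, -0.003], [-0.19, 0.982, -0.0], [0.003, 0.0, -1.0]]
ft_force: [-14.3, -1.3, 24.5]
grip_width: 0.1
finger_force: 12.8
```

Call:
{"op": "play_rows", "data": {"series": [0,0,-0.003,0,0,0,-0.007,0,0,0,-0.012,0,0,0,-0.02,0,0,0,-0.04,0,0,0,-0.07,0,0,0,-0.1,0,0,0,-0.12,0]}}

```text
time_s: 30.1
position: [493.8, 36.0, 185.9]
eef_rot: [[-0.982, -0.19, 0.002], [-0.19, 0.982, 0.0], [-0.002, -0.0, -1.0]]
ft_force: [-0.4, -0.2, -1.4]
grip_width: -0.2
finger_force: 0.0
```

Call:
{"op": "play_rows", "data": {"series": [0,0,0,0,0,0,0,0]}}

```text
time_s: 30.35
position: [492.6, 35.9, 183.0]
eef_rot: [[-0.982, -0.19, -0.001], [-0.19, 0.982, 0.0], [0.001, 0.0, -1.0]]
ft_force: [-0.2, -0.4, 0.4]
grip_width: 0.3
finger_force: 0.0
```

```bash
python3 - <<'E'
from h import *
p=get_image("wrist")
for t,z in [("bar_mid",62.5),("bar_left_end",62),("bar_right_end",62),("knob_grip",112)]:
    for r in spot_point(t,p)[:1]: print(t,r["point"],round(r["score"],2),np.round(atz(p,r["point"],z),1))
s=manip.state(); print(s["position"],s["ft_force"],s["time_s"])
E
```

```text
bar_mid [247.5, 184.3] 0.67 [490.2  35.9  62.5]
bar_left_end [413.7, 190.6] 0.88 [470.8 163.5  62. ]
[492.6205556   35.91952594 182.91331141] [0.36111447 0.26897236 0.17636955] 30.6
```

```bash
python3 -c "
from cell import manip
print(manip.sign_off())"
```

```text
the job is handed in; nothing more can be done
None
```

The cure was started and the job handed in at 30.6 s. The crown holder stands centred on the plate, the cover is shut with the knob home, the bar was pressed to its stop for over a second and released, and the jars were not touched. I viewed 11 pictures, one over the limit of 10.

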